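Seat a housing in the dispensing fixture and clamp it

TASK

Put the stepped aluminium housing into the pocket of the dispensing fixture with its low step towards the hinged clamp, and, with the clamp still open, press it down on its bed until you feel it fully home, then keep it pressed with a steady 20 N or so for a full second (never above 35 N). Only then swing the clamp over the step until it is fully closed, let go, and leave the other things on the bench where they are.

Things in the scene. Friction and masses are not known exactly. Their poses are not given: they have to be found in the camera images.
- housing: Aluminium housing in two heights, 44 mm (x) x 90 mm (y) in plan: the tall block is 50 mm high and takes y = -45 to +5, the low step is 20 mm high and takes y = +5 to +45. Origin at the centre of the 44 x 90 underside; z up. About 0.2 to 0.4 kg. Starts upright on the bench.
- housing_grip (a point): Where to grip the housing: in its tall block, 12 mm towards -y of the origin and 38 mm above the underside (12 mm below the tall top); grip across its 44 mm width (x). The tall top straight above it is a good place to press.
- fixture: Fixed white base plate, 120 mm (x) x 200 mm (y, from -75 to +125) x 12 mm. On it an aluminium nest plate with a rectangular walled pocket and, at the +y end, the clamp. The whole nest, clamp included, is shimmed up by an unmeasured 0 to 10 mm. Origin on the bench below the pocket's centre; z up, x and y along the pocket. A loaded housing has the fixture's axes (step towards +y).
- pocket (a point): On the pocket's centre line, 20 mm above the bench. The pocket's floor (fully down) lies at this point or, by the shims, up to 10 mm above it. Inside it is 46 mm (x) x 92 mm (y); walls 6 mm thick, straight up to 11 mm above the floor, then sloping outward by 2.5 mm up to their top 15 mm above the floor.
- clamp (a joint): Angle of the clamp arm: 0 = closed (level, pointing to the fixture's -y, its pad 0.5 mm over the step of a fully seated housing; a housing standing high stops it short), about 1.5 to 1.8 at the start (standing up or leaning back), 1.9 = end. Stiff hinge: stays where it is left; about 2 N at the tip moves it.
- clamp_foot (a point): Point 85 mm towards +y of the pocket's centre, 60 mm above the bench: the clamp's hinge axis (along the fixture's x) passes through it or, by the shims, up to 10 mm above it. The arm is a steel bar 75 mm long from the hinge, 24 mm wide (x), 12 mm thick, with a pad 60 mm from the hinge on the housing's side. Push it shut on its other side with closed fingers. Its cheeks reach 16 mm above the axis.
- pocket_bed (a point): Also on the pocket's centre line, 26 mm above the bench. In the pocket is a stiff black lift bed that stands 4 to 8 mm above its lowest place at the start (unknown how much). It carries the housing's weight, yields at about 8 N of push in all (weight included), stays where it is left, and ends on a hard stop: only there is the housing fully home.
- can_part: Bystander: round aluminium part, diameter 44 mm, 50 mm high; origin under its centre.
- jar: Bystander: glass jar, diameter 64 mm, 70 mm high; origin under its centre.
- cartridge: Bystander: white cartridge, diameter 48 mm, 150 mm high; origin under its centre.
- tape: Bystander: tape ring, diameter 90 mm, 20 mm high; origin under its centre.
- driver: Bystander: screwdriver lying on the bench; origin under its middle.

How it is judged (in metres and radians):
On the way, in this order (a step that is already met when the one before it is completed fails the run):
1. the housing, in the pocket, is pressed on the bed's hard stop: at least 14 N between it and the fixture for 0.5 s (the bed yields below that), while the clamp is still open (above 0.8 rad) (z of housing in the frame of pocket below 0.012 m and horizontal distance between housing and pocket below 0.003 m and angle between the z axis of housing and the z axis of fixture, either way round below 0.04 rad and contact force between housing and fixture above 14 N and value of joint clamp above 0.8 rad), for 0.5 s.
2. the clamp is closed over the seated housing (z of housing in the frame of pocket below 0.012 m and horizontal distance between housing and pocket below 0.003 m and angle between the z axis of housing and the z axis of fixture, either way round below 0.04 rad and value of joint clamp below 0.03 rad), for 0.2 s.
At the end, for the whole second after the job is handed in: The housing sits down in the pocket (underside less than 12 mm above the pocket point, within 3 mm of its centre line, level) and the clamp is closed over it (below 0.03 rad, which only a fully seated housing allows), everything at rest (all of step 2 and linear speed of housing below 0.01 m/s); the robot touches nothing.
It fails at once if the housing is forced against the fixture or its clamp with more than 35 N (contact force between housing and fixture above 35 N).
It fails at once if a bystander is pushed more than 30 mm away (distance of any of jar, cartridge, tape, driver, can_part from where it was at the start of the episode above 0.03 m).
It also fails if it takes over 64 s, if anything falls off the work surface, if the arm or the gripper's body presses on something with over 40 N, if the wrist force passes 120 N, or if a joint passes its speed limit or range.

ROBOT

A 6-joint arm with a two-finger parallel gripper is mounted at the origin on the work surface. World frame = base frame: x ahead of the robot, y to its left, z up, the work surface at z = 0. Lengths are in m, angles in degrees, forces in N, time in s.
With the tool pointing down it reaches from about 0.35 to 0.875 m from the base axis. Payload 4.2 kg.
Tool frame: the origin (TCP) lies on the centre line of the jaws, within the pads' length; the fingertips stand 19 mm ahead of it and the grasp point (between the pads) is the TCP; z points along the fingers, y is the line along which they close (so a half turn about z gives the same grasp; the last joint's range is limited). The gripper opens to 87 mm and grips with 3 to 60 N. Pads are 19 mm wide; open, the fingers measure 117 mm over their backs; the gripper's body (75 mm by 190 mm) begins 51 mm behind the grasp point.
Start: joints at [83.457, 22.042, 0.453, 0, -68.411, -14.817], TCP at [0.228, 0.582, 0.242] pointing down, gripper open.
Joint ranges: [-179.83, 179.83], [-69.29, 118.12], [-61.27, 80.66], [-181.25, 117.63], [-171.15, -9.14], [-177.46, 177.46]. Speed limits (degrees/s): [159.86, 159.86, 180, 180, 180, 180].

INTERFACE

Orientations are given as a 3x3 rotation matrix whose columns are the frame's x, y, z axes.
In Python, from station import sense, capture, finish_job, search_frame, masks_of gives the robot as it stands.
- The arm moves only by the tool drive_tool, never from a script. Its argument "rows" is a list of rows, each a list of 7 numbers: the opening in per cent of the stroke, from 0 (shut) to 100 (fully open), then the shift along the world's x, y, z in mm, then the turn, a rotation vector about the world's x, y, z in rad. In form: [[fingers, dx, dy, dz, wx, wy, wz], ...]. A call has 1 to 5 rows; each row shifts and turns the commanded pose from where the row before left it; what a row does not reach is not made up. A row lasts 1/12 s, in which the tool goes at most 41.7 mm and 7.16 degrees, less where a joint would pass 70% of its speed; a pose out of reach is approached as far as the arm can. A call is refused whole if a number of a shift passes 41.7 or a number of a turn 0.125, either way. A call with a gripper value outside its range is refused whole. The fingers move at their own pace and stop on an object; the grip force is fixed at half the most. Time passes only in rows, so rows that do not move let the fingers close. It gives the time, the measured TCP pose, the force, the opening and the grip force at its end, in the units of the state.
- sense(): the state, without advancing time (a new reading comes with each control period).
- capture(name): name is "scene" or "top" or "wrist"; returns a dict with "frame" (384x512x3 uint8, red, green, blue), "z_map" (384x512 float32, m along the optical axis (not along the pixel's ray), 0 where there is no reading), "fx", "fy", "cx", "cy" (pixels), "distortion" ([k1, k2, p1, p2, k3] as OpenCV has them; the pictures are not rectified), "R" (3x3) and "t" (3): a world point X has camera coordinates R X + t; the wrist camera has in their place "T_tool_cam" (4x4, takes a point from camera to tool coordinates, whose origin is the TCP and whose axes are the flange's). Camera axes: x right, y down, z forward; pixel columns grow to the right and rows downward; lengths in m; the calibration is good to about 2 mm. A picture is of the moment at which its call begins: read the wrist's pose just before it.
- finish_job(): hands the job in; it is judged then, once.
Trained networks look in a picture, given as the dict that the camera call returned (one of the last four; its "shot" number tells which), for a name from the list of things; names that differ only in an ending like _2 or _b are one class to them, and where a whole thing is asked for, a point or a joint stands for the part that bears it (a point fixed in the world has none). Each returns a list of dicts, best first, with "p" (0 to 1); they miss things now and then, are a little off and sometimes report something else, mostly with a low value. They report only what shows in the picture. A call takes as long as a camera call.
- search_frame(label, picture): "xy" ([column, row] in pixels, amid what is visible of it).
- masks_of(label, picture): "region" (384x512 bool, what is visible of it) and "xy" ([column, row] in pixels, amid what is visible of it).
The state is a dict: "time_s": time; "joints": joint angles; "joint_velocities": joint speeds; "effort": joint torques, N m; "tcp_pos": TCP position; "ee_rot": TCP orientation; "wrist_force": force on the tool from outside, world axes, zero at the start; "moment": the same for the moment, N m; "gripper_width": opening from 0.0 (shut) to 1.0 (fully open); "gripper_force": force on a finger pad.
Only numpy, scipy, OpenCV 4.12 (cv2) and the standard library are available. Lean on these libraries where they do the work, as an engineer would, in place of code of your own. Each camera call takes 0.05 s, during which the arm holds its last target. There are 200 camera calls.

## Working session

There is one attempt and no reset: what is moved stays moved. The work goes in short steps, Python scripts to look and compute and a tool call to move; the robot and the scene stay as the last step left them, time stands still between calls to the robot, and variables do not carry over. Pictures are saved under pics/ and viewed, at most 10 in all, crops included, and the job is handed in when it is done.

Besides the shell and the picture viewer there is one more tool, called after "Call:" in YAML: its name, and indented under it one key for each argument. drive_tool: Moves the arm, as the interface text tells. Its arguments: {"type":"object","properties":{"rows":{"type":"array"}},"required":["rows"]}

```bash
mkdir -p pics; ls; cat > h.py <<'E'
import numpy as np, cv2
from station import sense, capture, finish_job, search_frame, masks_of
def RT(c,s=None):
    if "R" in c and c["R"] is not None: return np.array(c["R"]),np.array(c["t"])
    T=np.eye(4);T[:3,:3]=s["ee_rot"];T[:3,3]=s["tcp_pos"]
    M=np.linalg.inv(T@np.array(c["T_tool_cam"]));return M[:3,:3],M[:3,3]
def cloud(c,s=None):
    h,w=c["z_map"].shape
    u,v=np.meshgrid(np.arange(w),np.arange(h))
    K=np.array([[c["fx"],0,c["cx"]],[0,c["fy"],c["cy"]],[0,0,1.]])
    n=cv2.undistortPoints(np.stack([u,v],-1).reshape(-1,1,2).astype(np.float64),K,np.array(c["distortion"])).reshape(h,w,2)
    z=c["z_map"][...,None]
    P=np.concatenate([n*z,z],-1); R,t=RT(c,s)
    X=(P-t)@R; X[c["z_map"]<=0]=np.nan
    return X
def save(c,name): cv2.imwrite("pics/"+name,c["frame"][...,::-1])
E
python3 - <<'E'
from h import *
s=sense();print({k:np.round(v,3).tolist() for k,v in s.items()})
for n in ("top","scene"):
    c=capture(n);save(c,n+"0.png");X=cloud(c)
    for l in ("housing","fixture","clamp","can_part","jar","cartridge","tape","driver"):
        for m in masks_of(l,c)[:2]:
            p=X[m["region"]];p=p[~np.isnan(p[:,0])]
            if len(p): print(n,l,round(m["p"],2),np.round(m["xy"]),len(p),np.round(np.median(p,0),3),np.round(np.percentile(p,2,0),3),np.round(np.percentile(p,98,0),3))
E
python3 -c "
import cv2,numpy as np
a=[cv2.imread(f'pics/{n}0.png') for n in('top','scene')]
cv2.imwrite('pics/both.png',cv2.resize(np.hstack(a),(800,300)))"
```

```text
pics
{'time_s': 0.0, 'joints': [83.456, 22.09, 0.376, -0.03, -68.411, -14.818], 'joint_velocities': [-0.014, -0.001, 0.093, -0.13, -0.015, -0.0], 'effort': [-0.002, -39.067, 18.741, 4.22, 0.011, -0.0], 'tcp_pos': [0.227, 0.582, 0.24], 'ee_rot': [[0.931, -0.364, -0.001], [-0.364, -0.931, -0.002], [0.0, 0.002, -1.0]], 'wrist_force': [-0.726, -0.485, -0.106], 'moment': [-0.021, 0.061, -0.002], 'gripper_force': 0.0, 'gripper_width': 1.0}
top housing 0.56 [334. 171.] 626 [ 0.615 -0.196  0.041] [ 0.58  -0.235  0.007] [ 0.648 -0.157  0.052]
top housing 0.23 [210. 188.] 3478 [0.566 0.125 0.02 ] [0.506 0.03  0.009] [0.634 0.22  0.134]
top fixture 0.59 [211. 190.] 3598 [0.567 0.125 0.019] [0.504 0.027 0.   ] [0.637 0.225 0.133]
top clamp 0.6 [177. 175.] 194 [0.581 0.187 0.128] [0.571 0.178 0.071] [0.594 0.202 0.142]
top clamp 0.56 [333. 174.] 654 [ 0.614 -0.196  0.039] [ 0.58  -0.237  0.003] [ 0.648 -0.157  0.052]
top can_part 0.84 [330. 232.] 199 [ 0.459 -0.179  0.041] [ 0.442 -0.199  0.027] [ 0.477 -0.164  0.052]
top can_part 0.46 [255. 122.] 556 [0.741 0.01  0.069] [ 0.723 -0.018  0.009] [0
[... 661 characters left out ...]
 -0.02   0.002] [0.786 0.068 0.075]
scene clamp 0.56 [309. 141.] 224 [0.587 0.188 0.107] [0.568 0.177 0.057] [0.597 0.204 0.144]
scene clamp 0.29 [292. 176.] 2512 [0.589 0.123 0.023] [0.51  0.027 0.005] [0.641 0.209 0.133]
scene jar 0.86 [308. 228.] 708 [ 0.763 -0.001  0.065] [ 0.73  -0.02   0.006] [0.786 0.034 0.075]
scene jar 0.29 [312. 139.] 223 [0.587 0.188 0.108] [0.501 0.178 0.002] [0.597 0.297 0.144]
scene cartridge 0.64 [169. 314.] 817 [ 0.735 -0.375  0.096] [ 0.713 -0.394  0.009] [ 0.747 -0.351  0.152]
scene tape 0.69 [363. 155.] 389 [0.672 0.347 0.019] [0.632 0.31  0.004] [0.716 0.395 0.026]
scene tape 0.43 [310. 139.] 207 [0.587 0.188 0.113] [0.484 0.179 0.002] [0.597 0.323 0.144]
```

View pics/top0.png

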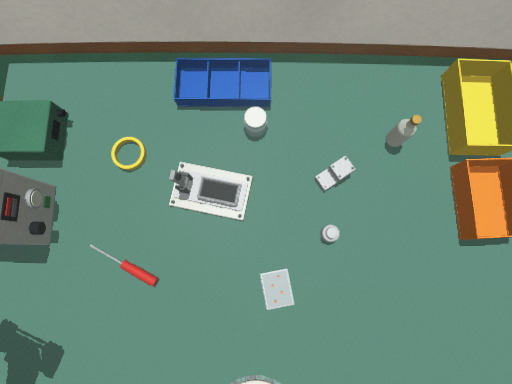

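View pics/scene0.png

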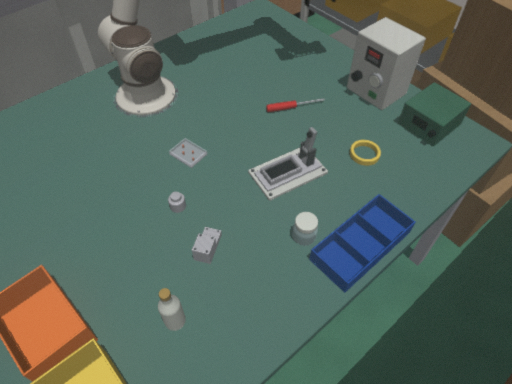

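The top picture shows the housing at about (336,173), and the fixture at (210,190) with its clamp on the left (+y) at (180,180). The jar is at (256,122), and the can part is at (330,232).

```bash
python3 - <<'E'
from h import *
for n in("top","scene"):
    c=capture(n);X=cloud(c)
    m=masks_of("fixture",c)[0]["region"]|masks_of("clamp",c)[0]["region"]
    m=cv2.dilate(m.astype(np.uint8),np.ones((5,5)))>0
    P=X[m];P=P[~np.isnan(P[:,0])]
    near=P[(np.abs(P[:,0]-.57)<.1)&(np.abs(P[:,1]-.125)<.13)]
    print(n,"z hist",np.histogram(near[:,2],bins=np.arange(-.004,.15,.004))[0])
    b=near[(near[:,2]>.007)&(near[:,2]<.017)]
    print("plate",cv2.minAreaRect((b[:,:2]*1000).astype(np.float32)))
    w=near[(near[:,2]>.028)&(near[:,2]<.048)]
    print("nest",cv2.minAreaRect((w[:,:2]*1000).astype(np.float32)))
    k=near[near[:,2]>.09]; 
    for z in np.arange(.09,.15,.01):
        q=k[abs(k[:,2]-z)<.005]; 
        if len(q):print("clamp z%.2f"%z,np.round(q.mean(0)*1000),len(q))
    m=masks_of("housing",c)[0]["region"];m=cv2.dilate(m.astype(np.uint8),np.ones((5,5)))>0
    P=X[m];P=P[~np.isnan(P[:,0])]
    P=P[np.hypot(P[:,0]-.62,P[:,1]+.2)<.08]
    print("hz",np.histogram(P[:,2],bins=np.arange(-.004,.06,.004))[0])
    for a,bb in((.045,.058),(.014,.026),(.010,.06)):
        q=P[(P[:,2]>a)&(P[:,2]<bb)];print(a,len(q),cv2.minAreaRect((q[:,:2]*1000).astype(np.float32)),np.round(q.mean(0)*1000))
E
```

```text
top z hist [241 307  28 571 741 502 390  64 459 150 142 125   6   4   4   2   7  12
  14  24  15  61  12   8   7  11   6   3   5   3   3   4   8  17  25  28
  29   0]
plate ((571.1717529296875, 125.76956176757812), (200.77944946289062, 120.95317077636719), 79.19355773925781)
nest ((570.4286499023438, 124.01356506347656), (150.97291564941406, 58.31163024902344), 79.21215057373047)
clamp z0.09 [581. 185.  93.] 10
clamp z0.10 [581. 186. 100.] 19
clamp z0.11 [573. 190. 110.] 9
clamp z0.12 [579. 188. 121.] 10
clamp z0.13 [581. 187. 131.] 40
clamp z0.14 [584. 195. 139.] 65
hz [109 131  12   9  11 125 129  11   9   7   3  13  40 245  34]
0.045 316 ((628.2250366210938, -213.6148681640625), (44.0212287902832, 51.139183044433594), 33.11436462402344) [ 627. -214.   50.]
0.014 268 ((614.1389770507812, -194.85580444335938), (43.97702407836914, 80.7088851928711), 34.84980010986328) [ 603. -179.   20.]
0.01 631 ((616.7998046875, -198.1396942138672), (44.488033294677734, 89.24475860595703), 35.00496292114258) [ 616. -198.   36.]
scene z hist [ 62 388 137 140 541 250 356 112 195 263 124 124  36  15  
[... 251 characters left out ...]
5877685546875, 61.432979583740234), 77.93711853027344)
clamp z0.09 [588. 186.  92.] 12
clamp z0.10 [587. 187. 100.] 26
clamp z0.11 [588. 190. 109.] 21
clamp z0.12 [592. 189. 120.] 19
clamp z0.13 [588. 188. 131.] 32
clamp z0.14 [586. 194. 140.] 45
hz [ 25 187  43  26  25  43 129  34  23  18  19  25  19 176 160]
0.045 359 ((628.4496459960938, -213.8821563720703), (44.5400390625, 52.794227600097656), 33.71756362915039) [ 630. -215.   52.]
0.014 209 ((617.46044921875, -197.3038330078125), (44.990997314453125, 91.46746063232422), 33.98366165161133) [ 614. -185.   21.]
0.01 692 ((617.7432250976562, -197.48426818847656), (45.25829315185547, 92.08277893066406), 33.98366165161133) [ 628. -207.   39.]
```

Call:
drive_tool:
  rows:
    - [100, 0, 0, 20, 0, 0, 0]

```text
time_s: 1.38
tcp_pos: [0.2268, 0.58, 0.2573]
ee_rot: [[0.931, -0.365, -0.003], [-0.365, -0.931, -0.009], [0.0, 0.009, -1.0]]
wrist_force: [-0.8, 1.3, -1.7]
gripper_width: 0.999
gripper_force: 0.0
```

Call:
drive_tool:
  rows:
    - [100, 18, -35.8, 0, 0, 0, -0.0267]
    - [100, 18, -35.8, 0, 0, 0, -0.0267]
    - [100, 18, -35.8, 0, 0, 0, -0.0267]
    - [100, 18, -35.8, 0, 0, 0, -0.0267]
    - [100, 18, -35.8, 0, 0, 0, -0.0267]

```text
time_s: 1.8
tcp_pos: [0.318, 0.4013, 0.2617]
ee_rot: [[0.874, -0.486, 0.0], [-0.486, -0.874, 0.0], [0.0, -0.0, -1.0]]
wrist_force: [1.3, -0.4, -0.3]
gripper_width: 0.999
gripper_force: 0.0
```

Call:
drive_tool:
  rows:
    - [100, 18, -35.8, 0, 0, 0, -0.0267]
    - [100, 18, -35.8, 0, 0, 0, -0.0267]
    - [100, 18, -35.8, 0, 0, 0, -0.0267]
    - [100, 18, -35.8, 0, 0, 0, -0.0267]
    - [100, 18, -35.8, 0, 0, 0, -0.0267]

```text
time_s: 2.22
tcp_pos: [0.408, 0.2222, 0.262]
ee_rot: [[0.802, -0.598, 0.001], [-0.598, -0.802, 0.001], [0.0, -0.001, -1.0]]
wrist_force: [1.4, 0.3, 0.1]
gripper_width: 1.002
gripper_force: 0.0
```

Call:
drive_tool:
  rows:
    - [100, 18, -35.8, 0, 0, 0, -0.0267]
    - [100, 18, -35.8, 0, 0, 0, -0.0267]
    - [100, 18, -35.8, 0, 0, 0, -0.0267]
    - [100, 18, -35.8, 0, 0, 0, -0.0267]
    - [100, 18, -35.8, 0, 0, 0, -0.0267]

```text
time_s: 2.63
tcp_pos: [0.4982, 0.0431, 0.262]
ee_rot: [[0.715, -0.699, 0.001], [-0.699, -0.715, 0.0], [0.0, -0.001, -1.0]]
wrist_force: [1.3, 1.0, -0.4]
gripper_width: 0.999
gripper_force: 0.0
```

Call:
drive_tool:
  rows:
    - [100, 18, -35.8, 0, 0, 0, -0.0267]
    - [100, 18, -35.8, 0, 0, 0, -0.0267]
    - [100, 18, -35.8, 0, 0, 0, -0.0267]
    - [100, 18, -35.8, 0, 0, 0, -0.0267]
    - [100, 18, -35.8, 0, 0, 0, -0.0267]

```text
time_s: 3.05
tcp_pos: [0.5882, -0.136, 0.2617]
ee_rot: [[0.615, -0.788, 0.0], [-0.788, -0.615, -0.0], [0.0, -0.0, -1.0]]
wrist_force: [0.6, 1.1, -0.2]
gripper_width: 1.002
gripper_force: 0.0
```

Call:
drive_tool:
  rows:
    - [100, 18, -35.8, 0, 0, 0, -0.0267]
    - [100, 18, -35.8, 0, 0, 0, -0.0267]
    - [100, 0, 0, 0, 0, 0, 0]
    - [100, 0, 0, 0, 0, 0, 0]

```text
time_s: 3.38
tcp_pos: [0.6237, -0.2075, 0.26]
ee_rot: [[0.571, -0.821, -0.002], [-0.821, -0.571, 0.0], [-0.001, 0.001, -1.0]]
wrist_force: [-0.0, 0.4, 0.4]
gripper_width: 0.998
gripper_force: 0.0
```

Tracking is accurate. I'll check the housing with the wrist camera.

```bash
cat >> h.py <<'E'
def rect(q): 
    (a,b),(w,h),t=cv2.minAreaRect((q[:,:2]*1000).astype(np.float32));return np.round([a,b,w,h,t],1)
E
python3 - <<'E'
from h import *
s=sense();c=capture("wrist");save(c,"w1.png");X=cloud(c,s);print(np.round(s["tcp_pos"],4))
P=X[~np.isnan(X[...,0])];P=P[np.hypot(P[:,0]-.617,P[:,1]+.198)<.075]
print(np.histogram(P[:,2],bins=np.arange(-.006,.06,.002))[0])
for a,b in((.042,.06),(.014,.026),(.010,.06)):
    q=P[(P[:,2]>a)&(P[:,2]<b)];print(a,len(q),rect(q),np.round(q.mean(0)*1000,1))
E
```

```text
[ 0.6237 -0.2075  0.26  ]
[   0   41 3063 3015   40   15    6    4    1    6   10   16  332  329
    9   15   12    1    2    5   20    7    1    7    9   13   14  706
  686    2    0    0]
0.042 1430 [ 627.6 -215.4   43.9   50.3   33.9] [ 628.4 -216.2   49.9]
0.014 711 [ 616.3 -199.2   42.4   89.9   34.1] [ 602.8 -178.6   20. ]
0.01 2203 [ 616.5 -199.    43.9   90.    34. ] [ 620.5 -204.7   39.7]
```

View pics/w1.png

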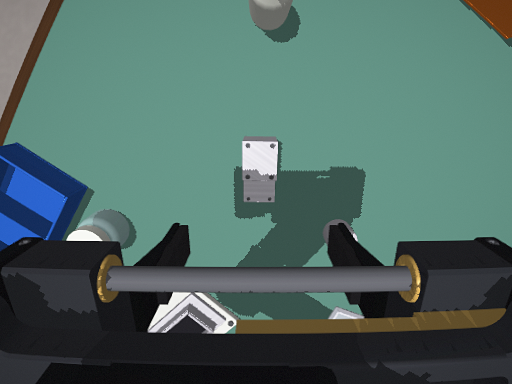

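The wrist picture shows the housing at (260,170), with its tall block at the top and its step at the bottom. The fit is good to about 1 mm, so I'm descending.

Call:
drive_tool:
  rows:
    - [100, -0.5, -1.5, -38, 0, 0, -0.0145]
    - [100, 0, 0, -40, 0, 0, 0]
    - [100, 0, 0, -40, 0, 0, 0]
    - [100, 0, 0, -40, 0, 0, 0]
    - [100, 0, 0, -34, 0, 0, 0]

```text
time_s: 3.85
tcp_pos: [0.6219, -0.2052, 0.068]
ee_rot: [[0.563, -0.826, -0.001], [-0.826, -0.563, 0.001], [-0.001, 0.0, -1.0]]
wrist_force: [0.3, 0.1, -0.4]
gripper_width: 1.001
gripper_force: 0.0
```

Call:
drive_tool:
  rows:
    - [100, 0, 0, -20, 0, 0, 0]
    - [100, 0, 0, -10, 0, 0, 0]
    - [100, 0, 0, 0, 0, 0, 0]
    - [40, 0, 0, 0, 0, 0, 0]
    - [40, 0, 0, 0, 0, 0, 0]

```text
time_s: 4.27
tcp_pos: [0.6248, -0.2068, 0.0421]
ee_rot: [[0.562, -0.827, 0.004], [-0.827, -0.562, -0.001], [0.003, -0.003, -1.0]]
wrist_force: [0.5, 0.3, 0.4]
gripper_width: 0.921
gripper_force: 0.0
```

Call:
drive_tool:
  rows:
    - [0, 0, 0, 0, 0, 0, 0]
    - [0, 0, 0, 0, 0, 0, 0]
    - [0, 0, 0, 0, 0, 0, 0]
    - [0, 0, 0, 0, 0, 0, 0]
    - [0, 0, 0, 0, 0, 0, 0]

```text
time_s: 4.68
tcp_pos: [0.6232, -0.2071, 0.04]
ee_rot: [[0.561, -0.828, 0.001], [-0.828, -0.561, -0.0], [0.0, -0.0, -1.0]]
wrist_force: [0.7, -0.8, -0.2]
gripper_width: 0.556
gripper_force: 0.0
```

Call:
drive_tool:
  rows:
    - [0, 0, 0, 0, 0, 0, 0]
    - [0, 0, 0, 0, 0, 0, 0]
    - [0, 0, 0, 0, 0, 0, 0]
    - [0, 0, 0, 0, 0, 0, 0]

```text
time_s: 5.02
tcp_pos: [0.623, -0.2072, 0.0398]
ee_rot: [[0.561, -0.828, -0.0], [-0.828, -0.561, -0.0], [-0.0, 0.0, -1.0]]
wrist_force: [-1.7, -0.0, 3.4]
gripper_width: 0.499
gripper_force: 30.0
```

Call:
drive_tool:
  rows:
    - [0, 0, 0, 10, 0, 0, 0]
    - [0, 0, 0, 25, 0, 0, 0]
    - [0, 0, 0, 38, 0, 0, 0]
    - [0, 0, 0, 38, 0, 0, 0]
    - [0, 0, 15, 28, 0, 0, 0]

```text
time_s: 5.43
tcp_pos: [0.6238, -0.1938, 0.1819]
ee_rot: [[0.56, -0.829, 0.003], [-0.829, -0.56, -0.001], [0.003, -0.002, -1.0]]
wrist_force: [1.0, 0.8, -1.7]
gripper_width: 0.503
gripper_force: 30.0
```

Call:
drive_tool:
  rows:
    - [0, -4, 37, 12, 0, 0, -0.0785]
    - [0, -4, 37, 12, 0, 0, -0.0785]
    - [0, -4, 37, 12, 0, 0, -0.0785]
    - [0, -4, 37, 12, 0, 0, -0.0785]
    - [0, -4, 37, 12, 0, 0, -0.0785]

```text
time_s: 5.85
tcp_pos: [0.6022, -0.0053, 0.2391]
ee_rot: [[0.198, -0.98, -0.0], [-0.98, -0.198, 0.001], [-0.001, 0.0, -1.0]]
wrist_force: [0.6, -0.2, -1.9]
gripper_width: 0.502
gripper_force: 30.0
```

Call:
drive_tool:
  rows:
    - [0, -4, 37, 12, 0, 0, -0.0785]
    - [0, -4, 37, 12, 0, 0, -0.0785]
    - [0, -4, 37, 12, 0, 0, -0.0785]
    - [0, -4, 37, 12, 0, 0, -0.0785]
    - [0, -4, 37, 12, 0, 0, -0.0785]

```text
time_s: 6.27
tcp_pos: [0.5821, 0.1799, 0.2991]
ee_rot: [[-0.191, -0.982, -0.001], [-0.982, 0.191, 0.001], [-0.0, 0.001, -1.0]]
wrist_force: [0.9, 0.4, -1.5]
gripper_width: 0.502
gripper_force: 30.0
```

Call:
drive_tool:
  rows:
    - [0, 0, 12, 0, 0, 0, 0]
    - [0, 0, 0, 0, 0, 0, 0]
    - [0, 0, 0, 0, 0, 0, 0]
    - [0, 0, 0, 0, 0, 0, 0]

```text
time_s: 6.6
tcp_pos: [0.5827, 0.189, 0.2977]
ee_rot: [[-0.188, -0.982, -0.002], [-0.982, 0.188, -0.001], [0.001, 0.002, -1.0]]
wrist_force: [-1.0, -0.3, -2.5]
gripper_width: 0.505
gripper_force: 30.0
```

```bash
python3 - <<'E'
from h import *
s=sense();c=capture("wrist");save(c,"w2.png");X=cloud(c,s);print(np.round(s["tcp_pos"],4),np.round(s["ee_rot"],3).tolist(),s["wrist_force"])
np.savez("w2.npz",X=X,F=c["frame"])
u=np.array([.188,.982]);v=np.array([.982,-.188])
P=X[~np.isnan(X[...,0])];d=P[:,:2]-[.5665,.1012];fy=d@u;fx=d@v
k=(abs(fx)<.07)&(fy>-.085)&(fy<.135);P=P[k]
print(np.histogram(P[:,2],bins=np.arange(-.006,.15,.003))[0])
b=P[(P[:,2]>.007)&(P[:,2]<.017)];print("plate",rect(b))
b=P[(P[:,2]>.02)&(P[:,2]<.048)];print("nest",rect(b))
E
```

```text
[0.5827 0.189  0.2977] [[-0.188, -0.982, -0.002], [-0.982, 0.188, -0.001], [0.001, 0.002, -1.0]] [-1.03184606 -0.34136121 -2.49017507]
[   1 1114 1206    1    3 2178 2232  185 2761  149   72  762 1335   68
  381  660   40    2   10    1   15   11    5   13   18   53   49   24
   47  207   18   17   18   19   23   11    8    5    8    5    6    7
   14   23   24   40   63   10    0    0    0]
plate [570.4 125.5 198.3 121.   79.2]
nest [570.4 126.7 181.4  75.8  79.3]
```

View pics/w2.png

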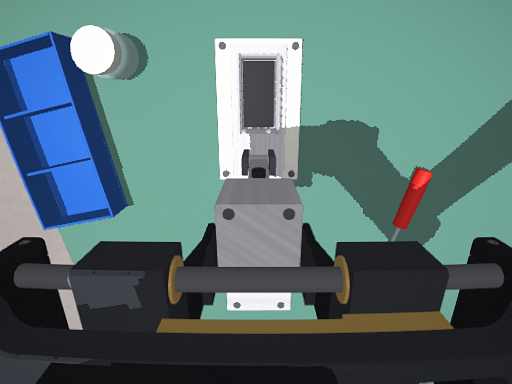

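The wrist picture shows the pocket at (259,93), the clamp at (258,165) and the housing held straight. I'll fit the pocket rim.

```bash
python3 - <<'E'
from h import *
X=np.load("w2.npz")["X"]
P=X[~np.isnan(X[...,0])];u=np.array([.188,.982]);v=np.array([.982,-.188]);o=np.array([.5665,.1012])
d=P[:,:2]-o;fy=d@u*1e3;fx=d@v*1e3;z=P[:,2]*1e3
k=(abs(fx)<33)&(fy>-56)&(fy<56)&(z<60)
r=k&(z>36);print("rim z",np.median(z[r]),"rect",rect(P[r]))
print("rim f ext",np.percentile(fx[r],[1,99]),np.percentile(fy[r],[1,99]))
b=k&(z>28)&(z<34)&(abs(fx)<22)&(abs(fy)<44);print("bed z",np.median(z[b]),rect(P[b]),np.percentile(fx[b],[1,99]),np.percentile(fy[b],[1,99]))
p=(abs(fx)<60)&(abs(fy-25)<98)&(z>8)&(z<15);print("plate z",np.median(z[p]))
for s in(-1,1):
  q=r&(fx*s>20)&(abs(fy)<35); f=np.polyfit(fy[q],fx[q],1);print("side",s,f,np.percentile(fx[q],[2,98]))
a=(abs(fx)<16)&(fy>40)&(fy<130)&(z>55)
for zz in range(60,150,10):
  q=a&(abs(z-zz)<5)
  if q.sum():print(zz,q.sum(),np.percentile(fy[q],[5,50,95]).round(),np.percentile(fx[q],[5,95]).round())
# held housing
T=z>250
q=T&(abs(z-np.median(z[T]))<200);d2=P[:,:2]-[.5827,.189];hy=d2@u*1e3;hx=d2@v*1e3
q=(abs(hx)<21)&(abs(hy)<70)&(z>262)&(z<325)
print(np.histogram(z[q],bins=np.arange(260,328,3))[0])
t=q&(z>302)&(z<313);print("tall top",np.median(z[t]),np.percentile(hx[t],[1,99]),np.percentile(hy[t],[1,99]))
t=q&(z>272)&(z<284);print("step top",np.median(z[t]) if t.any() else None,np.percentile(hx[t],[1,99]),np.percentile(hy[t],[1,99]))
E
```

```text
rim z 39.66627898853791 rect [565.7 101.5 103.7  58.7  78.9]
rim f ext [-30.0279583   28.16777701] [-50.81843497  51.87027926]
bed z 30.29870643998777 [565.7 101.7  85.7  42.   78.5] [-21.6772189   19.82789738] [-42.09281988  42.86597218]
plate z 12.04593101341886
side -1 [ 1.72405153e-03 -2.68758271e+01] [-29.91625509 -24.21838523]
side 1 [-9.8222477e-04  2.5010458e+01] [22.27530097 28.07282749]
60 22 [76. 85. 97.] [-15.  15.]
70 113 [77. 79. 92.] [-15.  11.]
80 111 [77. 82. 97.] [-16.  15.]
90 58 [82. 83. 84.] [-12.  10.]
100 51 [84. 85. 86.] [-11.  10.]
110 19 [86. 87. 87.] [-12.  10.]
120 44 [81. 87. 89.] [-12.  10.]
130 132 [81. 85. 90.] [-9.  7.]
140 10 [83. 84. 87.] [-1.  1.]
[  39   82   83   99  100  648  725  124  103  140  127  137  146  159
  177 2496 2808    0    0    0    0    0]
tall top 308.0159532940541 [-20.56030437  20.56620042] [-34.11257481   1.13972698]
step top 278.05086476823936 [-20.65193773  20.57888066] [-34.23537195  56.16873682]
```

Call:
drive_tool:
  rows:
    - [0, -6.4, -32.7, -20, 0, 0, 0]
    - [0, -6.4, -32.7, -20, 0, 0, 0]
    - [0, -6.3, -32.8, -20, 0, 0, 0]
    - [0, 0, 0, -38, 0, 0, 0]
    - [0, 0, 0, -40, 0, 0, 0]

```text
time_s: 7.07
tcp_pos: [0.5646, 0.0887, 0.1614]
ee_rot: [[-0.192, -0.981, 0.005], [-0.981, 0.192, 0.002], [-0.002, -0.004, -1.0]]
wrist_force: [0.8, 0.5, -2.3]
gripper_width: 0.498
gripper_force: 30.0
```

Call:
drive_tool:
  rows:
    - [0, 0, 0, -38, 0, 0, 0]
    - [0, 0, 0, -25, 0, 0, 0]
    - [0, 0, 0, -8, 0, 0, 0]
    - [0, 0, 0, 0, 0, 0, 0]
    - [0, 0, 0, 0, 0, 0, 0]

```text
time_s: 7.48
tcp_pos: [0.5651, 0.0913, 0.0906]
ee_rot: [[-0.188, -0.982, 0.002], [-0.982, 0.188, -0.0], [-0.0, -0.002, -1.0]]
wrist_force: [-0.3, -0.7, -1.4]
gripper_width: 0.505
gripper_force: 30.0
```

Call:
drive_tool:
  rows:
    - [0, 0, 0, 0, 0, 0, 0]
    - [0, 0, 0, 0, 0, 0, 0]
    - [0, 0, 0, 0, 0, 0, 0]

```text
time_s: 7.73
tcp_pos: [0.565, 0.0922, 0.0914]
ee_rot: [[-0.188, -0.982, 0.003], [-0.982, 0.188, 0.001], [-0.002, -0.003, -1.0]]
wrist_force: [0.2, 0.6, -1.3]
gripper_width: 0.503
gripper_force: 30.0
```

Call:
drive_tool:
  rows:
    - [0, -1.4, -1.4, -6, 0, 0, 0]
    - [0, 0, 0, -3, 0, 0, 0]
    - [0, 0, 0, 0, 0, 0, 0]
    - [0, 0, 0, 0, 0, 0, 0]

```text
time_s: 8.07
tcp_pos: [0.5623, 0.0903, 0.0802]
ee_rot: [[-0.188, -0.982, -0.001], [-0.982, 0.188, -0.0], [0.001, 0.001, -1.0]]
wrist_force: [0.1, -0.3, -1.5]
gripper_width: 0.504
gripper_force: 30.0
```

Call:
drive_tool:
  rows:
    - [0, 0.7, 0.3, -2, 0, 0, 0]
    - [0, 0, 0, -2, 0, 0, 0]
    - [0, 0, 0, 0, 0, 0, 0]

```text
time_s: 8.32
tcp_pos: [0.5631, 0.0906, 0.0761]
ee_rot: [[-0.188, -0.982, -0.001], [-0.982, 0.188, -0.0], [0.0, 0.001, -1.0]]
wrist_force: [0.4, 0.0, -2.4]
gripper_width: 0.502
gripper_force: 30.0
```

Call:
drive_tool:
  rows:
    - [0, 0, 0, -1.5, 0, 0, 0]
    - [0, 0, 0, -1.5, 0, 0, 0]
    - [0, 0, 0, 0, 0, 0, 0]

```text
time_s: 8.57
tcp_pos: [0.5631, 0.0906, 0.0732]
ee_rot: [[-0.188, -0.982, -0.001], [-0.982, 0.188, -0.0], [0.0, 0.001, -1.0]]
wrist_force: [0.2, 0.0, -2.5]
gripper_width: 0.501
gripper_force: 30.0
```

Call:
drive_tool:
  rows:
    - [0, 0, 0, -1.5, 0, 0, 0]
    - [0, 0, 0, -1, 0, 0, 0]
    - [0, 0, 0, 0, 0, 0, 0]

```text
time_s: 8.82
tcp_pos: [0.5631, 0.0906, 0.0708]
ee_rot: [[-0.188, -0.982, -0.0], [-0.982, 0.188, -0.0], [0.0, 0.0, -1.0]]
wrist_force: [-0.3, -0.1, -1.3]
gripper_width: 0.509
gripper_force: 30.0
```

Call:
drive_tool:
  rows:
    - [0, 0, 0, -1, 0, 0, 0]
    - [0, 0, 0, 0, 0, 0, 0]

```text
time_s: 8.98
tcp_pos: [0.5634, 0.0907, 0.07]
ee_rot: [[-0.188, -0.982, 0.0], [-0.982, 0.188, 0.0], [-0.0, -0.0, -1.0]]
wrist_force: [-0.1, -0.0, -2.0]
gripper_width: 0.505
gripper_force: 30.0
```

Call:
drive_tool:
  rows:
    - [0, 0, 0, -1, 0, 0, 0]
    - [0, 0, 0, 0, 0, 0, 0]

```text
time_s: 9.15
tcp_pos: [0.5634, 0.0907, 0.0697]
ee_rot: [[-0.187, -0.982, 0.0], [-0.982, 0.187, -0.0], [0.0, -0.0, -1.0]]
wrist_force: [-1.7, -0.6, 3.8]
gripper_width: 0.504
gripper_force: 30.0
```

Call:
drive_tool:
  rows:
    - [0, 0, 0, -0.5, 0, 0, 0]
    - [0, 0, 0, 0, 0, 0, 0]

```text
time_s: 9.32
tcp_pos: [0.5634, 0.0907, 0.0694]
ee_rot: [[-0.187, -0.982, 0.001], [-0.982, 0.187, -0.0], [-0.0, -0.001, -1.0]]
wrist_force: [-2.3, -0.0, 5.0]
gripper_width: 0.501
gripper_force: 30.0
```

Call:
drive_tool:
  rows:
    - [75, 0, 0, 0, 0, 0, 0]
    - [75, 0, 0, 0, 0, 0, 0]
    - [75, 0, 0, 0, 0, 0, 0]
    - [75, 0, 0, 0, 0, 0, 0]
    - [75, 0, 0, 0, 0, 0, 0]

```text
time_s: 9.73
tcp_pos: [0.5634, 0.0907, 0.0683]
ee_rot: [[-0.188, -0.982, -0.0], [-0.982, 0.188, -0.0], [0.0, 0.0, -1.0]]
wrist_force: [1.1, 0.4, -0.1]
gripper_width: 0.724
gripper_force: 0.0
```

Call:
drive_tool:
  rows:
    - [75, 0, 0, 8, 0, 0, 0]
    - [75, 0, 0, 20, 0, 0, 0]
    - [40, 0, 0, 18, 0, 0, 0]
    - [0, 0, 0, 6, 0, 0, 0]
    - [0, 0, 0, 0, 0, 0, 0]

```text
time_s: 10.15
tcp_pos: [0.5645, 0.0912, 0.1228]
ee_rot: [[-0.188, -0.982, 0.004], [-0.982, 0.188, 0.002], [-0.003, -0.004, -1.0]]
wrist_force: [0.7, -0.1, -0.6]
gripper_width: 0.602
gripper_force: 0.0
```

Call:
drive_tool:
  rows:
    - [0, 0, 0, 0, 0, 0, 0]
    - [0, 0, 0, 0, 0, 0, 0]
    - [0, 0, 0, 0, 0, 0, 0]
    - [0, 0, 0, 0, 0, 0, 0]
    - [0, 0, 0, 0, 0, 0, 0]

```text
time_s: 10.57
tcp_pos: [0.563, 0.0905, 0.1198]
ee_rot: [[-0.188, -0.982, -0.001], [-0.982, 0.188, -0.001], [0.001, 0.001, -1.0]]
wrist_force: [0.6, 0.1, 0.9]
gripper_width: 0.222
gripper_force: 0.0
```

Call:
drive_tool:
  rows:
    - [0, 0, 0, 0, 0, 0, 0]
    - [0, 0, 0, 0, 0, 0, 0]
    - [0, 0, 0, 0, 0, 0, 0]

```text
time_s: 10.82
tcp_pos: [0.5633, 0.0907, 0.1204]
ee_rot: [[-0.188, -0.982, -0.0], [-0.982, 0.188, -0.0], [0.0, 0.0, -1.0]]
wrist_force: [-0.3, -0.5, -0.1]
gripper_width: 0.037
gripper_force: 0.0
```

Call:
drive_tool:
  rows:
    - [0, 0, 0, -12, 0, 0, 0]
    - [0, 0, 0, -5, 0, 0, 0]
    - [0, 0, 0, 0, 0, 0, 0]
    - [0, 0, 0, 0, 0, 0, 0]

```text
time_s: 11.15
tcp_pos: [0.5631, 0.0905, 0.1033]
ee_rot: [[-0.188, -0.982, -0.001], [-0.982, 0.188, -0.001], [0.001, 0.001, -1.0]]
wrist_force: [-0.0, -1.3, -0.2]
gripper_width: 0.009
gripper_force: 0.0
```

Call:
drive_tool:
  rows:
    - [0, 0, 0, -1.5, 0, 0, 0]
    - [0, 0, 0, -1.5, 0, 0, 0]
    - [0, 0, 0, -1, 0, 0, 0]
    - [0, 0, 0, 0, 0, 0, 0]

```text
time_s: 11.48
tcp_pos: [0.5632, 0.0906, 0.0995]
ee_rot: [[-0.188, -0.982, -0.0], [-0.982, 0.188, 0.0], [0.0, 0.0, -1.0]]
wrist_force: [-0.3, -0.5, 0.6]
gripper_width: 0.003
gripper_force: 0.0
```

Call:
drive_tool:
  rows:
    - [0, 0, 0, -1, 0, 0, 0]
    - [0, 0, 0, -1, 0, 0, 0]
    - [0, 0, 0, 0, 0, 0, 0]

```text
time_s: 11.73
tcp_pos: [0.5635, 0.0907, 0.0983]
ee_rot: [[-0.188, -0.982, 0.001], [-0.982, 0.188, -0.0], [-0.0, -0.001, -1.0]]
wrist_force: [-1.7, -0.7, 4.5]
gripper_width: 0.007
gripper_force: 2.1
```

Call:
drive_tool:
  rows:
    - [0, 0, 0, -1, 0, 0, 0]
    - [0, 0, 0, -1, 0, 0, 0]
    - [0, 0, 0, 0, 0, 0, 0]

```text
time_s: 11.98
tcp_pos: [0.5635, 0.0907, 0.0962]
ee_rot: [[-0.187, -0.982, 0.001], [-0.982, 0.187, 0.0], [-0.0, -0.001, -1.0]]
wrist_force: [-1.5, 0.3, 3.8]
gripper_width: 0.005
gripper_force: 2.3
```

Call:
drive_tool:
  rows:
    - [0, 0, 0, -1, 0, 0, 0]
    - [0, 0, 0, -1, 0, 0, 0]
    - [0, 0, 0, 0, 0, 0, 0]

```text
time_s: 12.23
tcp_pos: [0.5636, 0.0907, 0.0953]
ee_rot: [[-0.187, -0.982, 0.001], [-0.982, 0.187, -0.0], [0.0, -0.001, -1.0]]
wrist_force: [-3.6, -0.8, 10.3]
gripper_width: 0.009
gripper_force: 5.3
```

Call:
drive_tool:
  rows:
    - [0, 0, 0, -1, 0, 0, 0]
    - [0, 0, 0, 0, 0, 0, 0]

```text
time_s: 12.4
tcp_pos: [0.5637, 0.0906, 0.0953]
ee_rot: [[-0.187, -0.982, 0.001], [-0.982, 0.187, -0.0], [0.0, -0.002, -1.0]]
wrist_force: [-5.8, -0.8, 14.6]
gripper_width: 0.003
gripper_force: 7.6
```

Call:
drive_tool:
  rows:
    - [0, 0, 0, -1, 0, 0, 0]
    - [0, 0, 0, 0, 0, 0, 0]
    - [0, 0, 0, 0, 0, 0, 0]

```text
time_s: 12.65
tcp_pos: [0.5638, 0.0906, 0.0952]
ee_rot: [[-0.186, -0.982, 0.002], [-0.982, 0.186, -0.0], [0.0, -0.002, -1.0]]
wrist_force: [-7.7, 0.1, 19.0]
gripper_width: 0.007
gripper_force: 9.9
```

Call:
drive_tool:
  rows:
    - [0, 0, 0, -0.5, 0, 0, 0]
    - [0, 0, 0, 0, 0, 0, 0]
    - [0, 0, 0, 0, 0, 0, 0]

```text
time_s: 12.9
tcp_pos: [0.5638, 0.0906, 0.0952]
ee_rot: [[-0.186, -0.983, 0.002], [-0.983, 0.186, -0.001], [0.0, -0.002, -1.0]]
wrist_force: [-7.8, -0.3, 23.3]
gripper_width: 0.006
gripper_force: 11.0
```

Call:
drive_tool:
  rows:
    - [0, 0, 0, 0.5, 0, 0, 0]
    - [0, 0, 0, 0, 0, 0, 0]
    - [0, 0, 0, 0, 0, 0, 0]
    - [0, 0, 0, 0, 0, 0, 0]
    - [0, 0, 0, 0, 0, 0, 0]

```text
time_s: 13.32
tcp_pos: [0.5638, 0.0906, 0.0952]
ee_rot: [[-0.186, -0.982, 0.002], [-0.982, 0.186, -0.0], [0.0, -0.002, -1.0]]
wrist_force: [-6.8, 0.0, 19.8]
gripper_width: 0.01
gripper_force: 9.8
```

Call:
drive_tool:
  rows:
    - [0, 0, 0, 0, 0, 0, 0]
    - [0, 0, 0, 0, 0, 0, 0]
    - [0, 0, 0, 0, 0, 0, 0]
    - [0, 0, 0, 0, 0, 0, 0]
    - [0, 0, 0, 0, 0, 0, 0]

```text
time_s: 13.73
tcp_pos: [0.5638, 0.0906, 0.0952]
ee_rot: [[-0.186, -0.982, 0.002], [-0.982, 0.186, -0.001], [0.0, -0.002, -1.0]]
wrist_force: [-7.5, -0.2, 20.1]
gripper_width: 0.006
gripper_force: 9.8
```

Call:
drive_tool:
  rows:
    - [0, 0, 0, 0, 0, 0, 0]
    - [0, 0, 0, 0, 0, 0, 0]
    - [0, 0, 0, 0, 0, 0, 0]
    - [0, 0, 0, 0, 0, 0, 0]
    - [0, 0, 0, 0, 0, 0, 0]

```text
time_s: 14.15
tcp_pos: [0.5638, 0.0906, 0.0952]
ee_rot: [[-0.186, -0.982, 0.002], [-0.982, 0.186, -0.0], [0.0, -0.002, -1.0]]
wrist_force: [-7.0, -0.6, 18.8]
gripper_width: 0.005
gripper_force: 9.8
```

```bash
cat > chk.py <<'E'
from h import *
import sys
s=sense();c=capture("wrist");save(c,sys.argv[1]);X=cloud(c,s);print(np.round(s["tcp_pos"],4),s["wrist_force"])
P=X[~np.isnan(X[...,0])];u=np.array([.1882,.9821]);v=np.array([.9821,-.1882]);o=np.array([.5657,.1016])
d=P[:,:2]-o;fy=d@u*1e3;fx=d@v*1e3;z=P[:,2]*1e3
def plane(n,k):
    if k.sum()<30: print(n,"few",k.sum());return
    m=np.median(z[k]);k=k&(abs(z-m)<3)
    A=np.c_[fx[k],fy[k],np.ones(k.sum())];print(n,k.sum(),round(m,1),"tilt",np.linalg.lstsq(A,z[k],rcond=None)[0].round(4),np.percentile(fx[k],[1,99]).round(1),np.percentile(fy[k],[1,99]).round(1))
plane("tall",(abs(fx)<30)&(fy>-52)&(fy<10)&(z>68)&(z<85))
plane("step",(abs(fx)<30)&(fy>8)&(fy<50)&(z>42)&(z<55))
plane("rim",(abs(fx)<32)&(abs(fy)<55)&(z>36)&(z<42))
plane("plate",(abs(fx)<58)&(abs(fx)>40)&(abs(fy)<70)&(z>9)&(z<15))
a=(abs(fx)<11)&(fy>40)&(fy<150)&(z>50)&(z<170)
for zz in range(60,170,10):
  q=a&(abs(z-zz)<5)
  if q.sum():print(zz,q.sum(),np.percentile(fy[q],[5,50,95]).round())
E
python3 chk.py w3.png
```

```text
[0.5638 0.0906 0.0952] [-7.02257034 -0.63859872 18.84258439]
tall 3566 75.9 tilt [-6.00000e-03  9.50000e-03  7.61484e+01] [-21.2  21.8] [-45.3  -9.6]
step few 0
rim 1207 39.8 tilt [-2.50000e-03  5.60000e-03  3.98433e+01] [-28.8  28.8] [-52.1   8. ]
plate 4623 12.1 tilt [-2.00000e-04 -2.10000e-03  1.20822e+01] [-57.6  57.6] [-69.3  23.9]
```

```bash
cat >> chk.py <<'E'
k=(abs(fx)<32)&(abs(fy)<55)&(z>34)&(z<44)
for n,q in(("fx+",k&(fx>26.2)),("fx-",k&(fx<-26.2)),("fy-",k&(fy<-49.2))):
    print(n,np.histogram(z[q],bins=np.arange(34,44,.5))[0])
E
python3 chk.py w3.png|tail -3
```

```text
fx+ [ 1  0  0  5  9 12 17  8  6  8 20 41 37 24 16  4  0  1  0]
fx- [ 0  0  0  0  9 16 18  8  3  7 21 47 47 39 22  2  0  0  0]
fy- [17  4  1 15 28 45 46 24 12 18 45 53 59 48 31 14  4  0  0]
```

Call:
drive_tool:
  rows:
    - [0, 0, 0, 5, 0, 0, 0]
    - [0, 0, 0, 20, 0, 0, 0]
    - [0, 0, 0, 32, 0, 0, 0]
    - [0, 0, 0, 32, 0, 0, 0]
    - [0, 5, 26, 6, 0, 0, 0]

```text
time_s: 14.67
tcp_pos: [0.5702, 0.115, 0.1922]
ee_rot: [[-0.19, -0.982, 0.008], [-0.982, 0.19, 0.002], [-0.004, -0.008, -1.0]]
wrist_force: [1.4, 0.4, -0.0]
gripper_width: 0.006
gripper_force: 0.0
```

Call:
drive_tool:
  rows:
    - [0, 7, 36.5, 0, 0, 0, 0]
    - [0, 7, 36.5, 0, 0, 0, 0]
    - [0, 6, 31.5, 0, 0, 0, 0]
    - [0, 0, 0, 0, 0, 0, 0]
    - [0, 0, 0, 0, 0, 0, 0]

```text
time_s: 15.08
tcp_pos: [0.5881, 0.2227, 0.1854]
ee_rot: [[-0.186, -0.983, -0.001], [-0.983, 0.186, -0.0], [0.001, 0.001, -1.0]]
wrist_force: [-0.3, -0.3, -0.5]
gripper_width: 0.004
gripper_force: 0.0
```

```bash
python3 chk.py w4.png
```

```text
[0.5881 0.2227 0.1854] [-0.29030214 -0.33676649 -0.46180179]
tall 3013 75.9 tilt [-6.00000e-04  6.00000e-04  7.59144e+01] [-21.4  21.3] [-34.9   4.8]
step 1999 46.0 tilt [2.50000e-03 4.80000e-03 4.58303e+01] [-22.   21.2] [ 8.4 44.8]
rim 1359 39.9 tilt [ 1.60000e-03 -4.50000e-03  3.98487e+01] [-28.8  29. ] [-44.3  52.5]
plate 4470 12.0 tilt [-2.00000e-04  1.60000e-03  1.20066e+01] [-57.7  57.6] [-53.6  68.3]
60 6 [76. 76. 76.]
70 164 [76. 78. 80.]
80 97 [81. 81. 82.]
90 107 [82. 83. 84.]
100 70 [84. 84. 85.]
110 31 [85. 86. 87.]
120 88 [80. 81. 89.]
130 384 [81. 86. 90.]
140 598 [ 90.  95. 101.]
fx+ [ 1  0  2  6 11 17 17 12  8 16 24 44 54 48 27 15  5  1  0]
fx- [ 0  0  1  2 13 13 22 14 11 14 27 51 54 28 19 11  2  0  0]
fy- [0 0 0 0 0 0 0 0 0 0 0 0 0 0 0 0 0 0 0]
```

View pics/w4.png

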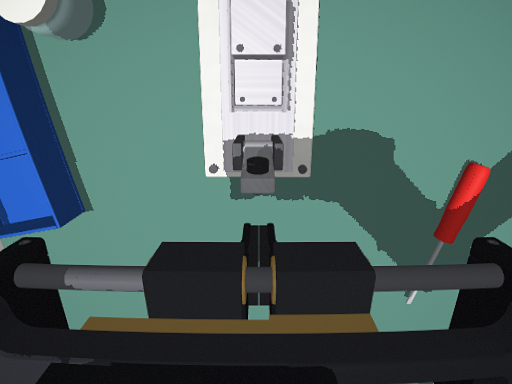

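The picture shows the housing seated level with its step towards the clamp, which stands open at (258,165), and the closed fingers behind it. Next I go down behind the arm and sweep it shut.

Call:
drive_tool:
  rows:
    - [0, 0, 0, -20, 0, 0, 0]
    - [0, 0, 0, -20, 0, 0, 0]
    - [0, 0, 0, -5, 0, 0, 0]
    - [0, 0, 0, 0, 0, 0, 0]
    - [0, 0, 0, 0, 0, 0, 0]

```text
time_s: 15.55
tcp_pos: [0.5887, 0.2204, 0.142]
ee_rot: [[-0.188, -0.982, 0.0], [-0.982, 0.188, -0.0], [0.0, -0.0, -1.0]]
wrist_force: [-0.1, 0.2, 0.5]
gripper_width: 0.005
gripper_force: 0.0
```

Call:
drive_tool:
  rows:
    - [0, -1.5, -7.9, 0, 0, 0, 0]
    - [0, -1.5, -7.9, 0, 0, 0, 0]
    - [0, -1.3, -6.9, 0, 0, 0, 0]
    - [0, -1, -5, 0, 0, 0, 0]
    - [0, 0, 0, 0, 0, 0, 0]

```text
time_s: 15.97
tcp_pos: [0.5834, 0.1926, 0.1427]
ee_rot: [[-0.189, -0.982, 0.002], [-0.982, 0.189, 0.001], [-0.001, -0.002, -1.0]]
wrist_force: [1.6, 0.3, 0.8]
gripper_width: 0.005
gripper_force: 0.5
```

Call:
drive_tool:
  rows:
    - [0, -1.2, -6.1, -2.2, 0, 0, 0]
    - [0, -1.2, -6.1, -2.3, 0, 0, 0]
    - [0, -1.4, -7.5, -3, 0, 0, 0]
    - [0, -1.4, -7.5, -3.6, 0, 0, 0]
    - [0, 0, 0, 0, 0, 0, 0]

```text
time_s: 16.38
tcp_pos: [0.5766, 0.1643, 0.1291]
ee_rot: [[-0.189, -0.982, -0.003], [-0.982, 0.189, -0.002], [0.002, 0.003, -1.0]]
wrist_force: [-0.2, -1.0, 1.0]
gripper_width: 0.004
gripper_force: 0.4
```

Call:
drive_tool:
  rows:
    - [0, -1.2, -6.2, -5, 0, 0, 0]
    - [0, -1.2, -6.2, -5.8, 0, 0, 0]
    - [0, -0.9, -4.4, -7, 0, 0, 0]
    - [0, -0.8, -4.2, -7, 0, 0, 0]
    - [0, 0, 0, 0, 0, 0, 0]

```text
time_s: 16.8
tcp_pos: [0.5723, 0.1437, 0.1035]
ee_rot: [[-0.189, -0.982, -0.004], [-0.982, 0.189, -0.002], [0.003, 0.004, -1.0]]
wrist_force: [0.2, 0.5, -0.1]
gripper_width: 0.004
gripper_force: 0.0
```

Call:
drive_tool:
  rows:
    - [0, -0.3, -1.5, -5, 0, 0, 0]
    - [0, -0.2, -1, -4, 0, 0, 0]
    - [0, 0, 0, -2, 0, 0, 0]
    - [0, 0, 0, 0, 0, 0, 0]

```text
time_s: 17.13
tcp_pos: [0.5728, 0.1424, 0.0939]
ee_rot: [[-0.188, -0.982, -0.001], [-0.982, 0.188, -0.001], [0.001, 0.001, -1.0]]
wrist_force: [-0.5, -0.0, 0.1]
gripper_width: 0.006
gripper_force: 0.0
```

Call:
drive_tool:
  rows:
    - [0, 0, 0, -1, 0, 0, 0]
    - [0, 0, 0, 0, 0, 0, 0]

```text
time_s: 17.3
tcp_pos: [0.5732, 0.1428, 0.0935]
ee_rot: [[-0.188, -0.982, -0.0], [-0.982, 0.188, -0.0], [0.0, 0.0, -1.0]]
wrist_force: [-0.9, 0.0, 0.0]
gripper_width: 0.007
gripper_force: 0.0
```

Call:
drive_tool:
  rows:
    - [0, 0, 0, -1, 0, 0, 0]
    - [0, 0, 0, 0, 0, 0, 0]

```text
time_s: 17.47
tcp_pos: [0.5732, 0.1428, 0.0927]
ee_rot: [[-0.188, -0.982, 0.0], [-0.982, 0.188, 0.0], [-0.0, -0.0, -1.0]]
wrist_force: [0.6, 0.3, 0.8]
gripper_width: 0.006
gripper_force: 0.4
```

Call:
drive_tool:
  rows:
    - [0, 0, 0, -1, 0, 0, 0]
    - [0, 0, 0, 0, 0, 0, 0]

```text
time_s: 17.63
tcp_pos: [0.5732, 0.1427, 0.0917]
ee_rot: [[-0.188, -0.982, 0.0], [-0.982, 0.188, -0.0], [0.0, -0.0, -1.0]]
wrist_force: [-0.9, -1.0, -0.1]
gripper_width: 0.004
gripper_force: 0.6
```

```bash
python3 - <<'E'
from h import *
c=capture("scene");f=c["frame"][100:230,230:380];cv2.imwrite("pics/s5.png",cv2.resize(f[...,::-1],None,fx=4,fy=4,interpolation=cv2.INTER_CUBIC))
E
```

```text
(no output)
```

View pics/s5.png

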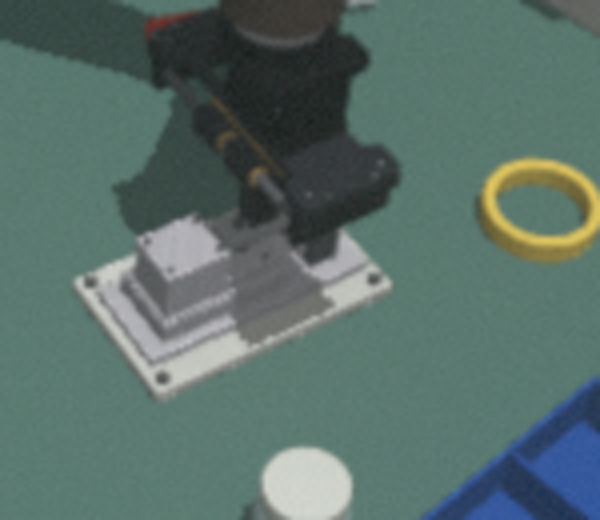

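The scene crop shows the arm lying nearly level under the fingers at about (265,230). I'll keep going down in small steps until I feel the stop.

Call:
drive_tool:
  rows:
    - [0, 0, 0, -1, 0, 0, 0]
    - [0, 0, 0, 0, 0, 0, 0]

```text
time_s: 17.85
tcp_pos: [0.5733, 0.1427, 0.0914]
ee_rot: [[-0.187, -0.982, 0.0], [-0.982, 0.187, -0.0], [0.0, -0.0, -1.0]]
wrist_force: [-2.4, -1.0, 4.3]
gripper_width: 0.006
gripper_force: 2.6
```

Call:
drive_tool:
  rows:
    - [0, 0, 0, -1, 0, 0, 0]
    - [0, 0, 0, 0, 0, 0, 0]

```text
time_s: 18.02
tcp_pos: [0.5733, 0.1427, 0.0913]
ee_rot: [[-0.187, -0.982, 0.001], [-0.982, 0.187, -0.0], [0.0, -0.001, -1.0]]
wrist_force: [-4.1, -1.4, 9.4]
gripper_width: 0.007
gripper_force: 4.8
```

Call:
drive_tool:
  rows:
    - [0, 0, 0, -1, 0, 0, 0]
    - [0, 0, 0, 0, 0, 0, 0]

```text
time_s: 18.18
tcp_pos: [0.5733, 0.1427, 0.0912]
ee_rot: [[-0.187, -0.982, 0.001], [-0.982, 0.187, -0.0], [0.0, -0.001, -1.0]]
wrist_force: [-5.5, -1.4, 14.3]
gripper_width: 0.004
gripper_force: 7.0
```

Call:
drive_tool:
  rows:
    - [0, 0, 0, 0, 0, 0, 0]
    - [0, 0, 0, 0, 0, 0, 0]
    - [0, 0, 0, 0, 0, 0, 0]
    - [0, 0, 0, 4, 0, 0, 0]
    - [0, 0, 0, 10, 0, 0, 0]

```text
time_s: 18.6
tcp_pos: [0.5724, 0.1426, 0.1018]
ee_rot: [[-0.188, -0.982, -0.002], [-0.982, 0.188, -0.0], [0.001, 0.002, -1.0]]
wrist_force: [-0.9, -0.1, -0.1]
gripper_width: 0.006
gripper_force: 0.0
```

Call:
drive_tool:
  rows:
    - [0, 0, 0, 30, 0, 0, 0]
    - [0, 0, 0, 40, 0, 0, 0]
    - [0, 7, 35, 20, 0, 0, 0]
    - [0, 7, 35, 0, 0, 0, 0]
    - [0, 7, 35, 0, 0, 0, 0]

```text
time_s: 19.02
tcp_pos: [0.5953, 0.2493, 0.1958]
ee_rot: [[-0.189, -0.982, 0.005], [-0.982, 0.189, 0.003], [-0.004, -0.004, -1.0]]
wrist_force: [0.7, -0.2, -1.1]
gripper_width: 0.008
gripper_force: 0.0
```

Call:
drive_tool:
  rows:
    - [0, 0, 0, 0, 0, 0, 0]
    - [0, 0, 0, 0, 0, 0, 0]
    - [0, 0, 0, 0, 0, 0, 0]
    - [0, 0, 0, 0, 0, 0, 0]

```text
time_s: 19.35
tcp_pos: [0.5939, 0.2468, 0.1924]
ee_rot: [[-0.189, -0.982, -0.001], [-0.982, 0.189, -0.001], [0.001, 0.001, -1.0]]
wrist_force: [1.7, 0.5, 0.9]
gripper_width: 0.007
gripper_force: 0.0
```

```bash
cat >> chk.py <<'E'
plane("arm",(abs(fx)<10)&(fy>12)&(fy<65)&(z>62)&(z<90))
E
python3 chk.py w6.png
```

```text
[0.5939 0.2468 0.1924] [1.65583407 0.5414562  0.89274935]
tall 1336 75.8 tilt [ 1.80000e-03 -1.37000e-02  7.57719e+01] [-21.6  20.9] [-12.5   5.2]
step 790 45.9 tilt [-1.30000e-03  0.00000e+00  4.59178e+01] [-21.8  21.9] [ 8.1 44.7]
rim 1001 39.7 tilt [ 0.00000e+00 -4.50000e-03  3.96956e+01] [-28.5  29. ] [-22.5  51.7]
plate 3592 12.0 tilt [2.00000e-04 5.00000e-04 1.19441e+01] [-57.6  57.7] [-31.1  68. ]
70 1496 [42. 65. 90.]
80 73 [81. 84. 87.]
fx+ [ 0  1  0  2 15 19 10  6  8 11 26 32 37 43 25  7  3  0  0]
fx- [ 0  0  2  2  9 12 16  6  7  6 25 31 37 22 17  1  2  0  0]
fy- [0 0 0 0 0 0 0 0 0 0 0 0 0 0 0 0 0 0 0]
arm 1452 72.0 tilt [2.10000e-03 5.00000e-04 7.19366e+01] [-9.6  9.9] [12.4 64.9]
```

View pics/w6.png

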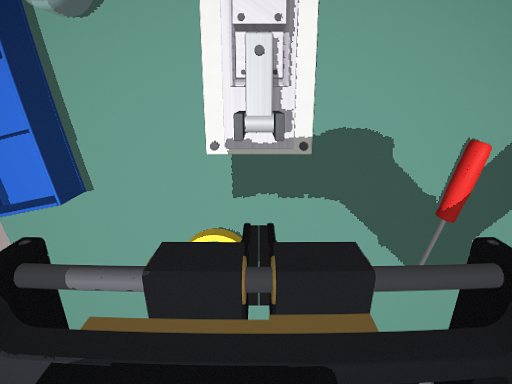

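The picture shows the clamp arm lying over the step at (258,75), and the measured tilt of its top is 0.0005 rad. The robot is clear of everything, so I'm handing in.

```bash
python3 -c "
from h import *
print(finish_job())"
```

```text
the job is handed in; nothing more can be done
None
```

The housing is in the pocket with its step towards the clamp, pressed onto its hard stop at about 20 N for over a second, and the clamp is fully closed over it. The arm is clear, the bystanders were never touched, and the job is handed in at about 20 s; no verdict came back.

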